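Stand the casting flasks on their sprue bases

ROBOT

A 6-joint arm with a two-finger parallel gripper is mounted at the origin on the work surface. World frame = base frame: x ahead of the robot, y to its left, z up, the work surface at z = 0. Lengths are in m, angles in degrees, forces in N, time in s.
With the tool pointing down it reaches from about 0.375 to 0.9 m from the base axis. Payload 3.1 kg.
Tool frame: the origin (TCP) lies at the very end of the fingers, on their centre line; the grasp point (between the pads) lies 19 mm behind it (grasp_offset is the distance from the TCP to the grasp point, in m); z points along the fingers, y is the direction in which the jaws open and shut (so a half turn about z gives the same grasp; the last joint's range is limited). The gripper opens to 87 mm and grips with 3 to 60 N. Pads are 19 mm wide; open, the fingers measure 117 mm over their backs; the gripper's body (75 mm by 190 mm) begins 51 mm behind the grasp point.
Start: joints at [59.33, 30.224, 82.088, -0, 67.689, -10.227], TCP at [0.218, 0.586, 0.223] pointing down, gripper open.
Joint ranges: [-176.69, 176.69], [-43.24, 126.21], [12.49, 139.97], [-82, 262], [0, 151.66], [-163.58, 163.58]. Speed limits (degrees/s): [159.86, 159.86, 180, 180, 180, 180].

INTERFACE

Orientations are given as a 3x3 rotation matrix whose columns are the frame's x, y, z axes.
In Python, from rig import * gives the robot as it stands. The module is installed in compiled form; this text tells all that it offers.
- The arm moves only by the tool play_rows, never from a script. Its argument "plan" is a list that holds one entry, the list of rows, each a list of 7 numbers: the shift along the world's x, y, z each as a share of 5 cm, from -1 to 1, then the turn, a rotation vector about the world's x, y, z each as a share of pi rad, from -1 to 1, then the gripper's target within -1 to 1 (fully open at 1, half-way at 0, shut at -1). A call has 1 to 12 rows; each row shifts and turns the commanded pose from where the row before left it; what a row does not reach is not made up. A row lasts 1/10 s, in which the tool goes at most 50 mm and 8.59 degrees, less where a joint would pass 70% of its speed; a pose out of reach is approached as far as the arm can. A call with a number of a shift or a turn outside -1 to 1 is refused whole. A call with a gripper value outside its range is refused whole. The fingers move at their own pace and stop on an object; the grip force is fixed at half the most. Time passes only in rows, so rows that do not move let the fingers close. It gives the time, the measured TCP pose, the force and the opening at its end, in the units of the state.
- read_state(): the state, without advancing time (a new reading comes with each control period).
- capture(name): name is "scene" or "top" or "wrist"; returns the picture (420x560x3 uint8, red, green, blue); there is no depth.
- camera_params(name): a dict with "intrinsics" (3x3 intrinsics, pixels), "R" (3x3) and "t" (3): a world point X has camera coordinates R X + t; the wrist camera has in their place "mount" (4x4, takes a point from camera to tool coordinates, whose origin is the TCP and whose axes are the flange's). Camera axes: x right, y down, z forward; pixel columns grow to the right and rows downward; lengths in m; the calibration is good to about 2 mm. A picture is of the moment at which its call begins: read the wrist's pose just before it. camera_params takes no time and is no camera call.
- hand_in(): hands the job in, once; it reports no verdict.
The state is a dict: "time_s": time; "joint_positions": joint angles; "qvel": joint speeds; "tau": joint torques, N m; "position": TCP position; "tcp_rot": TCP orientation; "force": force on the tool from outside, world axes, zero at the start; "moment": the same for the moment, N m; "opening": opening from 0.0 (shut) to 1.0 (fully open).
Only numpy, scipy, OpenCV 4.12 (cv2) and the standard library are available. Lean on these libraries where they do the work, as an engineer would, in place of code of your own. Each camera call takes 0.05 s, during which the arm holds its last target. There are 200 camera calls.

TASK

Get the casting ready: stand each of the four steel flasks upright on the green rubber base of its own size, smallest flask on smallest base and so on up to the largest, centred around the cone and resting flat on the rubber. Carry them upright and set them down gently, without dropping them, and leave the brass tube and the white crucible dish where they are.

Things in the scene. Friction and masses are not known exactly. Their poses are not given: they have to be found in the camera images.
- flask_small_mid (a point): the smallest of four plain stainless-steel casting flasks: a loose upright round tube open at both ends, 34 mm outer diameter, 2.5 mm wall, 45 mm tall, 0.07 kg, give or take 40 percent. This point is its centre, on the axis, 22.5 mm above its lower edge; z runs up along the axis.
- flask_medium_mid (a point): the second smallest of four plain stainless-steel casting flasks: a loose upright round tube open at both ends, 44 mm outer diameter, 2.5 mm wall, 55 mm tall, 0.11 kg, give or take 40 percent. This point is its centre, on the axis, 27.5 mm above its lower edge; z runs up along the axis.
- flask_large_mid (a point): the second largest of four plain stainless-steel casting flasks: a loose upright round tube open at both ends, 54 mm outer diameter, 2.5 mm wall, 65 mm tall, 0.16 kg, give or take 40 percent. This point is its centre, on the axis, 32.5 mm above its lower edge; z runs up along the axis.
- flask_extra_large_mid (a point): the largest of four plain stainless-steel casting flasks: a loose upright round tube open at both ends, 64 mm outer diameter, 2.5 mm wall, 75 mm tall, 0.22 kg, give or take 40 percent. This point is its centre, on the axis, 37.5 mm above its lower edge; z runs up along the axis.
- base_small: the smallest of four green rubber sprue bases, the one for the 34 mm flask: a disc 56 mm in diameter and 10 mm thick, fixed to the bench where it lies, with a blunt cone of lighter, yellowish green standing in its middle (12 mm wide at its foot, 6 mm at its top, 14 mm high, so its top is 24 mm above the bench). Origin: centre of its underside, on the bench; z up. A seated flask stands on the flat rim round the cone, its lower edge 10 mm above this origin.
- base_medium: the second smallest of four green rubber sprue bases, the one for the 44 mm flask: a disc 66 mm in diameter and 10 mm thick, fixed to the bench where it lies, with a blunt cone of lighter, yellowish green standing in its middle (20 mm wide at its foot, 10 mm at its top, 14 mm high, so its top is 24 mm above the bench). Origin: centre of its underside, on the bench; z up. A seated flask stands on the flat rim round the cone, its lower edge 10 mm above this origin.
- base_large: the second largest of four green rubber sprue bases, the one for the 54 mm flask: a disc 76 mm in diameter and 10 mm thick, fixed to the bench where it lies, with a blunt cone of lighter, yellowish green standing in its middle (30 mm wide at its foot, 15 mm at its top, 14 mm high, so its top is 24 mm above the bench). Origin: centre of its underside, on the bench; z up. A seated flask stands on the flat rim round the cone, its lower edge 10 mm above this origin.
- base_extra_large: the largest of four green rubber sprue bases, the one for the 64 mm flask: a disc 86 mm in diameter and 10 mm thick, fixed to the bench where it lies, with a blunt cone of lighter, yellowish green standing in its middle (40 mm wide at its foot, 20 mm at its top, 14 mm high, so its top is 24 mm above the bench). Origin: centre of its underside, on the bench; z up. A seated flask stands on the flat rim round the cone, its lower edge 10 mm above this origin.
- brass_tube_mid (a point): a bystander: a loose upright brass tube offcut, yellow metal, 48 mm outer diameter, 50 mm tall, open at both ends. This point is its centre, 25 mm above the bench.
- crucible_mid (a point): a bystander: a loose white ceramic crucible dish (a shallow round bowl), rim 70 mm in diameter, 30 mm tall, standing upright. This point is on its axis, 15 mm above the bench.
Mind the look-alikes: they are no part of the job. Leave any turquoise look-alike of the part that bears flask_small_mid alone. What is shaped like the part that bears flask_large_mid but purple is not meant.

How it is judged:
By the outcome, as a careful person would: the job done as asked, in the order asked, and still so for the second after the job is handed in, with the robot touching nothing.
It also fails if it takes over 96 s, if anything falls off the work surface, if the arm or the gripper's body presses on something with over 40 N, if the wrist force passes 120 N, or if a joint passes its speed limit or range.

## Working session

There is one attempt and no reset: what is moved stays moved. The work goes in short steps, Python scripts to look and compute and a tool call to move; the robot and the scene stay as the last step left them, time stands still between calls to the robot, and variables do not carry over. Pictures are saved under pics/ and viewed, about 12 in all and at most 16, crops included, and the job is handed in when it is done.

Besides the shell and the picture viewer there is one more tool, called after "Call:" by a JSON object that holds its "method" and its "body". play_rows: Moves the arm, as the interface text tells. Its arguments: {"type":"object","properties":{"plan":{"type":"array"}},"required":["plan"]}

```bash
mkdir -p pics; python3 - <<'E'
from rig import *
import cv2
for n in("scene","top"):
    im=capture(n); cv2.imwrite(f"pics/{n}0.png",im[:,:,::-1]); p=camera_params(n); print(n,p)
print(camera_params("wrist")); s=read_state(); print(s)
E
```

```text
scene {'intrinsics': array([[454.62161368,   0.        , 276.37630241],
       [  0.        , 454.62161368, 220.90977633],
       [  0.        ,   0.        ,   1.        ]]), 'R': array([[-0.73372609,  0.67938435,  0.00910662],
       [ 0.35556388,  0.39535653, -0.84691649],
       [-0.57898218, -0.61816674, -0.53164793]]), 't': array([ 0.35409027, -0.1256749 ,  1.44802274])}
top {'intrinsics': array([[488.28338487,   0.        , 280.5904247 ],
       [  0.        , 488.28338487, 204.07479888],
       [  0.        ,   0.        ,   1.        ]]), 'R': array([[ 0.02461668, -0.99969186,  0.00319566],
       [-0.99587346, -0.02480171, -0.08729794],
       [ 0.0873503 , -0.00103348, -0.99617712]]), 't': array([-0.00448419,  0.51751547,  1.31617929])}
{'intrinsics': array([[312.79908445,   0.        , 280.28577095],
       [  0.        , 312.79908445, 209.57837679],
       [  0.        ,   0.        ,   1.        ]]), 'mount': array([[ 4.04473334e-04, -9.69621177e-01, -2.44611139e-01,
         6.66161957e-02],
       [ 9.99999915e-01,  4.11058105e-04,  2.41307745e-05,
         3.20260925
[... 251 characters left out ...]
01,  8.21480965e+01,  3.39418404e-04,
        6.76891881e+01, -1.02269388e+01]), 'qvel': array([ 0.05153552, -0.10011918, -0.19787345,  0.0802651 , -0.03580792,
       -0.10420705]), 'tau': array([ 1.67846479e-04, -4.40981448e+01, -1.77150321e+01,  6.34747767e-02,
        5.33889444e-02, -2.96013786e-05]), 'position': array([0.21792361, 0.58508391, 0.22166352]), 'tcp_rot': array([[-9.37021616e-01,  3.49269935e-01, -1.00155808e-03],
       [ 3.49271193e-01,  9.37020180e-01, -1.67811666e-03],
       [ 3.52364436e-04, -1.92224697e-03, -9.99998090e-01]]), 'force': array([0.56094025, 0.32235375, 0.56828241]), 'moment': array([-0.00177938, -0.03219118, -0.00321812]), 'opening': 0.9974520768747901}
```

View pics/top0.png

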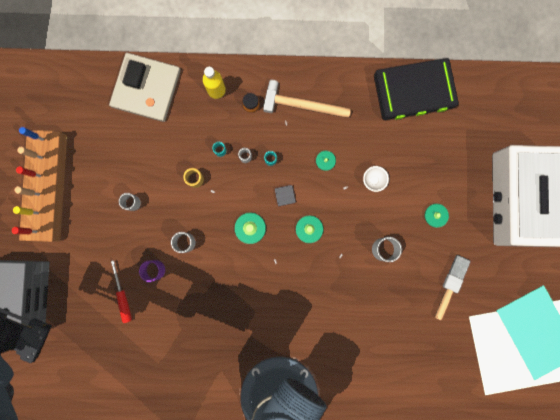

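View pics/scene0.png

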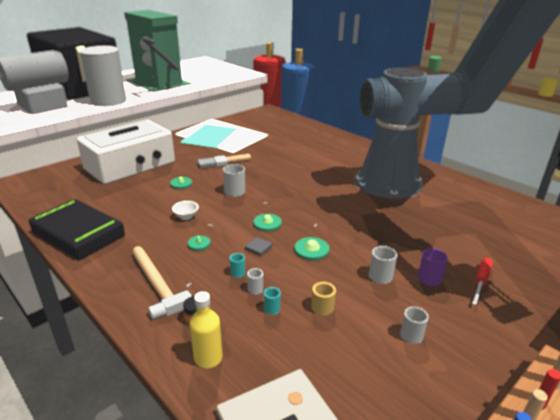

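Top view: the small flask is at (245,155) between two turquoise look-alikes. The medium is at (129,202), the large at (182,242) and the extra large at (387,249). Bases are at (250,228), (309,229), (326,160) and (437,215), the brass tube at (193,177) and the crucible at (375,178). The scene view agrees.

```bash
cat > h.py <<'E'
import numpy as np,cv2
from rig import *
def ray(cam,uv,z,s=None):
    p=camera_params(cam); K=p["intrinsics"]; d=np.linalg.inv(K)@np.array([uv[0],uv[1],1.])
    if cam=="wrist":
        M=p["mount"]; R=s["tcp_rot"]; o=R@M[:3,3]+s["position"]; d=R@M[:3,:3]@d
    else: o=-p["R"].T@p["t"]; d=p["R"].T@d
    return o+d*(z-o[2])/d[2]
def blobs(mask,amin):
    mask=cv2.morphologyEx(mask.astype(np.uint8),cv2.MORPH_CLOSE,np.ones((3,3)))
    return [c for c in cv2.findContours(mask,cv2.RETR_EXTERNAL,cv2.CHAIN_APPROX_NONE)[0] if cv2.contourArea(c)>amin]
def green(im):
    h=cv2.cvtColor(im,cv2.COLOR_RGB2HSV); return (h[...,0]>=35)&(h[...,0]<=82)&(h[...,1]>110)&(h[...,2]>60)
def circ(cam,c,z,s=None):  # contour -> plane z, fitted ellipse centre and size
    P=np.array([ray(cam,q,z,s)[:2] for q in c[:,0,:]],np.float32)
    (cx,cy),(a,b),_=cv2.fitEllipse(P*1000); return np.round([cx,cy,a,b],1)
E
python3 - <<'E'
from h import *
im=cv2.imread("pics/top0.png")[:,:,::-1].copy()
for c in blobs(green(im),100): print("green",cv2.fitEllipse(c)[0],circ("top",c,.01))
h=cv2.cvtColor(im,cv2.COLOR_RGB2HSV)
for n,(u,v),z in(("S",(245,155),.045),("M",(129,202),.055),("L",(182,242),.065),("XL",(387,249),.075)):
    m=(h[...,1]<70); w=np.zeros_like(m); w[v-22:v+23,u-22:u+23]=1
    for c in blobs(m&w,60): print(n,cv2.boundingRect(c),circ("top",c,z))
for n,uv in (("brass",(193,177)),("dish",(375,178)),("teal1",(219,149)),("teal2",(271,158)),("purple",(151,271))): print(n,ray("top",uv,.05))
E
```

```text
green (309.0002746582031, 228.86302185058594) [452.1 -71.7  72.3  73.3]
green (249.77017211914062, 227.76036071777344) [451.1  91.6  82.2  83.2]
green (436.31634521484375, 215.07296752929688) [ 498.8 -422.9   61.9   63.6]
green (325.3841857910156, 160.09449768066406) [ 644.9 -113.6   52.2   53.2]
S (238, 148, 14, 15) [647.5 109.3  35.5  41. ]
M (119, 193, 22, 18) [511.2 413.6  43.8  59.3]
L (171, 232, 25, 21) [406.9 264.1  53.7  64.8]
XL (372, 236, 31, 26) [ 402.2 -272.3   64.6   78.2]
brass [0.58247052 0.24633832 0.05      ]
dish [ 0.59206401 -0.24472623  0.05      ]
teal1 [0.66076464 0.17898931 0.05      ]
teal2 [0.63962651 0.03740213 0.05      ]
purple [0.32843329 0.34748104 0.05      ]
```

Call:
{"method": "play_rows", "body": {"plan": [[[0.6,-0.66,0,0,0,-0.0467,1],[0.6,-0.66,0,0,0,-0.0467,1],[0.6,-0.66,0,0,0,-0.0467,1],[0.6,-0.66,0,0,0,-0.0467,1],[0.6,-0.66,0,0,0,-0.0467,1],[0.6,-0.66,0,0,0,-0.0467,1],[0.6,-0.66,0,0,0,-0.0467,1],[0.6,-0.66,0,0,0,-0.0467,1],[0.6,-0.66,0,0,0,-0.0467,1],[0.6,-0.66,0,0,0,0,1],[0.6,-0.66,0,0,0,0,1],[0.6,-0.66,0,0,0,0,1]]]}}

```text
time_s: 1.3
position: [0.579, 0.188, 0.2221]
tcp_rot: [[0.106, 0.994, -0.001], [0.994, -0.106, 0.0], [-0.0, -0.001, -1.0]]
force: [0.7, 1.1, 0.4]
opening: 1.0
```

Call:
{"method": "play_rows", "body": {"plan": [[[0.5,-0.6,-0.4,0,0,0,1],[0.4,-0.5,-0.4,0,0,0,1],[0.4,-0.4,-0.4,0,0,0,1],[0,0,-0.2,0,0,0,1],[0,0,0,0,0,0,1],[0,0,0,0,0,0,1]]]}}

```text
time_s: 1.9
position: [0.6423, 0.1154, 0.1524]
tcp_rot: [[0.106, 0.994, -0.002], [0.994, -0.106, 0.0], [0.0, -0.002, -1.0]]
force: [-0.3, 0.3, 0.4]
opening: 1.001
```

```bash
python3 - <<'E'
from h import *
s=read_state(); im=capture("wrist"); cv2.imwrite("pics/w1.png",im[:,:,::-1]); print(s["time_s"],s["position"],s["tcp_rot"][:,1],s["joint_positions"])
import pickle; pickle.dump(s,open("s1","wb"))
E
```

```text
1.9 [0.64230831 0.11544902 0.1523857 ] [ 0.9944153  -0.10552608 -0.00156638] [3.86398864e-01 3.69071949e+01 8.14638025e+01 2.44397252e-02
 6.17168919e+01 6.43229583e+00]
```

View pics/w1.png

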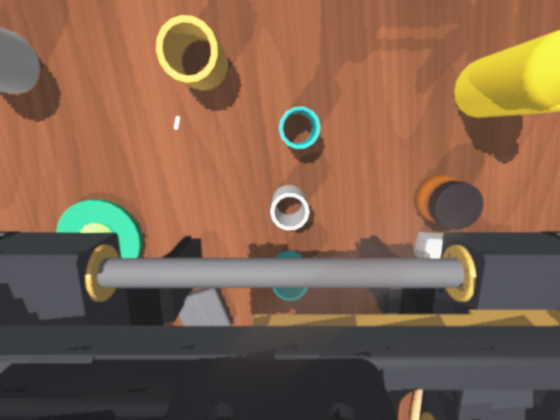

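Wrist view: the small flask's rim ring is centred at about (290,210), with the two turquoise ones above at (300,128) and below at (290,277).

```bash
cat >> h.py <<'E'
def rim(im,s,z,D,guess,smax=60):  # steel rim in wrist view: bright-ring contours near the guess, on plane z, of diameter ~D (mm)
    g=cv2.GaussianBlur(cv2.cvtColor(im,cv2.COLOR_RGB2GRAY),(3,3),0); sat=cv2.cvtColor(im,cv2.COLOR_RGB2HSV)[...,1]
    out=[]
    for t in range(110,240,10):
        m=((g>t)&(sat<smax)).astype(np.uint8)
        cs,hi=cv2.findContours(m,cv2.RETR_CCOMP,cv2.CHAIN_APPROX_NONE)
        for c in cs:
            if len(c)<30: continue
            r=circ("wrist",c,z,s)
            if np.hypot(*(r[:2]-guess))<40 and r[2]/r[3]>.88 and (abs(r[2:].mean()-D)<3 or abs(r[2:].mean()-D+5)<3): out.append((t,*r))
    return np.array(out)
E
python3 - <<'E'
from h import *
import pickle; s=pickle.load(open("s1","rb")); im=cv2.imread("pics/w1.png")[:,:,::-1].copy()
print(rim(im,s,.045,34,(645,109)))
print(ray("wrist",(290,210),.045,s),ray("wrist",(271,210),.045,s),ray("wrist",(309,210),.045,s))
print(ray("wrist",(300,128),.045,s))
E
```

```text
Traceback (most recent call last):
  File "h.py", line 25, in rim
    r=circ("wrist",c,z,s)
  File "h.py", line 15, in circ
    P=np.array([ray(cam,q,z,s)[:2] for q in c[:,0,:]],np.float32)
                ~~~^^^^^^^^^^^
  File "h.py", line 4, in ray
    p=camera_params(cam); K=p["intrinsics"]; d=np.linalg.inv(K)@np.array([uv[0],uv[1],1.])
ValueError: time passes only in moves, steps and waits
```

```bash
sed -i 's/^def ray/PAR={n:camera_params(n) for n in("scene","top","wrist")}\ndef ray/; s/p=camera_params(cam)/p=PAR[cam]/' h.py
python3 - <<'E'
from h import *
import pickle; s=pickle.load(open("s1","rb")); im=cv2.imread("pics/w1.png")[:,:,::-1].copy()
print(rim(im,s,.045,34,(645,109)))
print(ray("wrist",(290,210),.045,s),ray("wrist",(271,210),.045,s),ray("wrist",(309,210),.045,s))
print(ray("wrist",(300,128),.045,s))
E
```

```text
[[190.  649.5 112.6  33.3  34.7]
 [190.  649.5 112.8  26.6  27.8]
 [200.  649.6 112.4  33.   34. ]
 [200.  649.6 112.5  27.6  28.6]
 [210.  649.7 112.2  32.7  33.5]
 [210.  649.7 112.5  28.2  28.8]
 [220.  649.7 112.3  32.2  32.7]
 [220.  649.6 112.4  28.5  29.3]
 [230.  649.7 112.2  31.7  31.9]
 [230.  649.8 112.2  29.5  29.9]]
[0.65051135 0.11317351 0.045     ] [0.63375529 0.11493921 0.045     ] [0.6672647  0.11140809 0.045     ]
[0.66564852 0.18232739 0.045     ]
```

Call:
{"method": "play_rows", "body": {"plan": [[[0.146,-0.06,-0.4,0,0,0,1],[0,0,-0.4,0,0,0,1],[0,0,-0.4,0,0,0,1],[0,0,-0.4,0,0,0,1],[0,0,-0.4,0,0,0,1],[0,0,-0.4,0,0,0,1],[0,0,-0.25,0,0,0,1],[0,0,-0.13,0,0,0,1],[0,0,0,0,0,0,1],[0,0,0,0,0,0,1]]]}}

```text
time_s: 2.95
position: [0.6512, 0.1119, 0.0145]
tcp_rot: [[0.106, 0.994, 0.002], [0.994, -0.106, 0.0], [0.0, 0.002, -1.0]]
force: [0.4, 1.0, -0.3]
opening: 0.998
```

Call:
{"method": "play_rows", "body": {"plan": [[[0,0,0,0,0,0,-1],[0,0,0,0,0,0,-1],[0,0,0,0,0,0,-1],[0,0,0,0,0,0,-1],[0,0,0,0,0,0,-1],[0,0,0,0,0,0,-1],[0,0,0,0,0,0,-1],[0,0,0,0,0,0,-1]]]}}

```text
time_s: 3.75
position: [0.6505, 0.1116, 0.0135]
tcp_rot: [[0.106, 0.994, -0.0], [0.994, -0.106, -0.0], [-0.0, -0.0, -1.0]]
force: [-0.2, -0.0, -0.2]
opening: 0.382
```

Call:
{"method": "play_rows", "body": {"plan": [[[0,0,0.2,0,0,0,-1],[0,0,0.4,0,0,0,-1],[0,0,0.5,0,0,0,-1],[0,0,0.5,0,0,0,-1],[0,0,0.5,0,0,0,-1],[0,-0.3,0.4,0,0,0,-1],[0,-0.6,0.2,0,0,0,-1],[0,-0.8,0,0,0,0,-1],[0,-0.8,0,0,0,0,-1],[0,-0.8,0,0,0,0,-1],[0,-0.8,0,0,0,0,-1],[0,-0.8,0,0,0,0,-1]]]}}

```text
time_s: 4.95
position: [0.6504, -0.1349, 0.1494]
tcp_rot: [[0.106, 0.994, 0.001], [0.994, -0.106, -0.0], [-0.0, 0.001, -1.0]]
force: [1.2, -0.0, -0.3]
opening: 0.387
```

Call:
{"method": "play_rows", "body": {"plan": [[[0,-0.6,0,0,0,0,-1],[0,-0.4,0,0,0,0,-1],[0,-0.2,0,0,0,0,-1],[0,0,0,0,0,0,-1],[0,0,0,0,0,0,-1]]]}}

```text
time_s: 5.45
position: [0.6504, -0.1919, 0.1485]
tcp_rot: [[0.106, 0.994, -0.001], [0.994, -0.106, 0.001], [0.001, -0.001, -1.0]]
force: [1.1, -0.7, -0.5]
opening: 0.385
```

```bash
cat > look.py <<'E'
import sys; from h import *
n=sys.argv[1]; s=read_state(); im=capture("wrist"); cv2.imwrite(f"pics/{n}.png",im[:,:,::-1]); print("tcp",s["time_s"],s["position"].round(4),"jaw",s["tcp_rot"][:,1].round(3),"open",round(s["opening"],3),"F",s["force"].round(1))
for c in blobs(green(im),800):
    if len(c)>5: print("green",[round(q) for q in cv2.boundingRect(c)],circ("wrist",c,.01,s))
h=cv2.cvtColor(im,cv2.COLOR_RGB2HSV); cone=(h[...,0]>=28)&(h[...,0]<=58)&(h[...,1]>80)&(h[...,2]>90)
for c in blobs(cone,60): print("cone@24mm",cv2.boundingRect(c),circ("wrist",c,.024,s), "foot", circ("wrist",c,.010,s))
if len(sys.argv)>2:
    z,D,x,y=map(float,sys.argv[2:6]); r=rim(im,s,z,D,(x,y)); print("rim",np.median(r,0) if len(r) else r, len(r)); print(r[:8])
E
python3 look.py w2
```

```text
tcp 5.45 [ 0.6504 -0.1919  0.1485] jaw [ 0.994 -0.106 -0.001] open 0.385 F [ 1.1 -0.7 -0.5]
green [236, 88, 60, 62] [ 644.9 -113.4   53.5   54.1]
green [7, 50, 89, 87] [454.2 -71.9  73.3  77.3]
cone@24mm (32, 78, 32, 33) [461.5 -74.4  23.3  26.5] foot [451.9 -71.9  24.5  27.8]
```

View pics/w2.png

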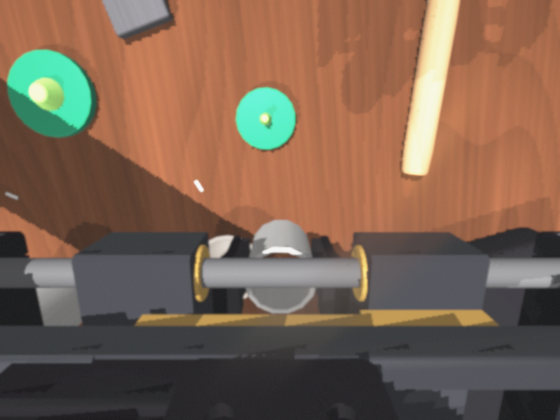

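Call:
{"method": "play_rows", "body": {"plan": [[[-0.03,0.3,0,0,0,0,-1],[-0.04,0.5,0,0,0,0,-1],[-0.038,0.5,-0.1,0,0,0,-1],[0,0.252,-0.4,0,0,0,-1],[0,0,-0.5,0,0,0,-1],[0,0,-0.5,0,0,0,-1],[0,0,-0.4,0,0,0,-1],[0,0,-0.3,0,0,0,-1],[0,0,-0.15,0,0,0,-1],[0,0,-0.05,0,0,0,-1],[0,0,0,0,0,0,-1],[0,0,0,0,0,0,-1]]]}}

```text
time_s: 6.7
position: [0.6459, -0.116, 0.0296]
tcp_rot: [[0.106, 0.994, 0.002], [0.994, -0.106, -0.001], [-0.0, 0.002, -1.0]]
force: [-0.6, 0.2, -0.6]
opening: 0.384
```

Call:
{"method": "play_rows", "body": {"plan": [[[0,0,-0.02,0,0,0,-1],[0,0,-0.02,0,0,0,-1],[0,0,-0.02,0,0,0,-1],[0,0,-0.02,0,0,0,-1],[0,0,0,0,0,0,-1],[0,0,0,0,0,0,-1]]]}}

```text
time_s: 7.3
position: [0.6451, -0.1158, 0.0245]
tcp_rot: [[0.106, 0.994, -0.0], [0.994, -0.106, 0.0], [0.0, -0.0, -1.0]]
force: [0.3, -0.7, -0.8]
opening: 0.387
```

Call:
{"method": "play_rows", "body": {"plan": [[[0,0.03,-0.01,0,0,0,-1],[0,0,-0.01,0,0,0,-1],[0,0,0,0,0,0,-1],[0,0,0,0,0,0,-1]]]}}

```text
time_s: 7.7
position: [0.6452, -0.1142, 0.0235]
tcp_rot: [[0.106, 0.994, -0.0], [0.994, -0.106, -0.0], [-0.0, -0.0, -1.0]]
force: [0.6, 0.2, -0.4]
opening: 0.382
```

Call:
{"method": "play_rows", "body": {"plan": [[[0,0,-0.01,0,0,0,-1],[0,0,0,0,0,0,-1],[0,0,0,0,0,0,-1]]]}}

```text
time_s: 8.0
position: [0.6452, -0.1143, 0.0235]
tcp_rot: [[0.106, 0.994, 0.0], [0.994, -0.106, -0.0], [-0.0, 0.0, -1.0]]
force: [-0.8, -0.3, 4.0]
opening: 0.389
```

Call:
{"method": "play_rows", "body": {"plan": [[[0,0,0,0,0,0,-0.15],[0,0,0,0,0,0,0],[0,0,0,0,0,0,0.4],[0,0,0,0,0,0,1],[0,0,0,0,0,0,1],[0,0,0.2,0,0,0,1],[0,0,0.5,0,0,0,1],[0,0,0.6,0,0,0,1],[0,0,0.6,0,0,0,1],[0,-0.2,0.5,0,0,0,1],[0,-0.2,0.1,0,0,0,1],[0,0,0,0,0,0,1]]]}}

```text
time_s: 9.2
position: [0.6459, -0.136, 0.1494]
tcp_rot: [[0.108, 0.994, 0.003], [0.994, -0.108, -0.002], [-0.001, 0.003, -1.0]]
force: [0.3, -0.5, -0.7]
opening: 0.998
```

```bash
python3 look.py w3 .055 34 645 -114
```

```text
tcp 9.2 [ 0.6459 -0.136   0.1494] jaw [ 0.994 -0.108  0.003] open 0.998 F [ 0.3 -0.5 -0.7]
green [248, 149, 57, 47] [ 644.6 -113.7   49.9   52.6]
green [31, 115, 82, 79] [454.1 -71.2  73.3  76.4]
cone@24mm (271, 173, 11, 11) [ 645.  -111.4    9.5    9.8] foot [ 644.6 -113.5   10.    10.2]
cone@24mm (51, 141, 33, 30) [460.1 -71.4  24.8  27.7] foot [450.7 -71.5  26.   29. ]
rim [ 190.    644.9  -113.55   33.25   34.  ] 18
[[ 110.   645.3 -113.1   33.5   37.2]
 [ 120.   645.3 -113.1   33.5   37.2]
 [ 130.   645.3 -113.    33.4   37.2]
 [ 140.   645.3 -113.    33.4   37.1]
 [ 150.   645.3 -112.9   33.4   36.9]
 [ 160.   645.2 -113.    33.4   36.7]
 [ 170.   645.1 -113.1   33.2   36.4]
 [ 180.   644.9 -113.4   33.3   35.2]]
```

View pics/w3.png

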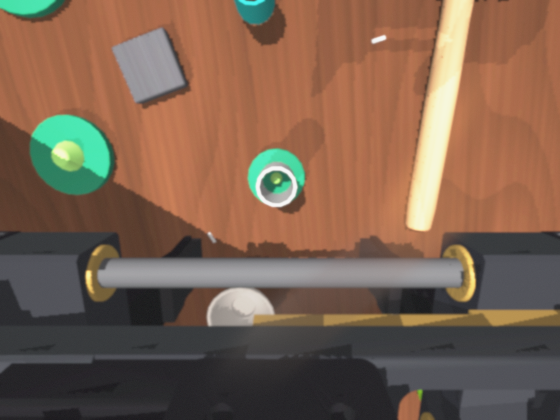

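Call:
{"method": "play_rows", "body": {"plan": [[[-0.2,0.5,0,0,0,0,1],[-0.23,0.9,0,0,0,0,1],[-0.23,0.9,0,0,0,0,1],[-0.23,0.9,0,0,0,0,1],[-0.23,0.9,0,0,0,0,1],[-0.23,0.9,0,0,0,0,1],[-0.23,0.9,0,0,0,0,1],[-0.23,0.9,0,0,0,0,1],[-0.23,0.9,0,0,0,0,1],[-0.23,0.9,0,0,0,0,1],[-0.23,0.9,0,0,0,0,1],[-0.23,0.9,0,0,0,0,1]]]}}

```text
time_s: 10.45
position: [0.5063, 0.387, 0.1457]
tcp_rot: [[0.106, 0.994, -0.004], [0.994, -0.106, -0.002], [-0.002, -0.004, -1.0]]
force: [0.1, -0.0, 0.6]
opening: 1.0
```

Call:
{"method": "play_rows", "body": {"plan": [[[0,0.6,0,0,0,0,1],[0,0.4,0,0,0,0,1],[0,0,0,0,0,0,1],[0,0,0,0,0,0,1]]]}}

```text
time_s: 10.85
position: [0.5072, 0.4351, 0.146]
tcp_rot: [[0.105, 0.994, -0.003], [0.994, -0.105, -0.003], [-0.003, -0.003, -1.0]]
force: [-0.6, 0.4, -0.1]
opening: 0.998
```

```bash
python3 look.py w4 .055 44 513 419
```

```text
tcp 10.85 [0.5072 0.4351 0.146 ] jaw [ 0.994 -0.105 -0.003] open 0.998 F [-0.6  0.4 -0.1]
rim [200.  512.1 422.1  40.6  40.9] 9
[[180.  510.9 423.5  33.8  38.4]
 [190.  512.1 422.1  42.7  44.1]
 [190.  511.8 422.3  37.2  38.2]
 [200.  512.1 422.1  42.5  43.5]
 [200.  511.9 422.2  37.9  38.6]
 [210.  512.1 422.1  42.1  42.9]
 [210.  512.  422.   38.5  39. ]
 [220.  512.1 422.   40.7  41. ]]
```

View pics/w4.png

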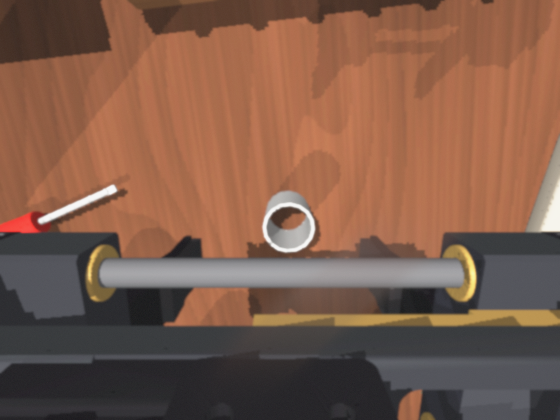

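The medium flask's rim is at (289,228) in the picture, which puts it at (512, 422) mm with a diameter of about 43. The space around it is clear.

Call:
{"method": "play_rows", "body": {"plan": [[[0.098,-0.26,-0.2,0,0,0,1],[0,0,-0.5,0,0,0,1],[0,0,-0.5,0,0,0,1],[0,0,-0.5,0,0,0,1],[0,0,-0.5,0,0,0,1],[0,0,-0.26,0,0,0,1],[0,0,-0.1,0,0,0,1],[0,0,0,0,0,0,1],[0,0,0,0,0,0,1]]]}}

```text
time_s: 11.8
position: [0.5145, 0.4228, 0.0211]
tcp_rot: [[0.107, 0.994, 0.002], [0.994, -0.107, 0.001], [0.001, 0.002, -1.0]]
force: [0.7, 0.3, 0.7]
opening: 1.001
```

Call:
{"method": "play_rows", "body": {"plan": [[[0,0,0,0,0,0,-1],[0,0,0,0,0,0,-1],[0,0,0,0,0,0,-1],[0,0,0,0,0,0,-1],[0,0,0,0,0,0,-1],[0,0,0,0,0,0,-1],[0,0,0,0,0,0,-1]]]}}

```text
time_s: 12.5
position: [0.5134, 0.4227, 0.02]
tcp_rot: [[0.106, 0.994, -0.0], [0.994, -0.106, -0.0], [-0.0, -0.0, -1.0]]
force: [-0.9, -0.0, 0.7]
opening: 0.487
```

Call:
{"method": "play_rows", "body": {"plan": [[[0,0,0.2,0,0,0,-1],[0,0,0.4,0,0,0,-1],[0,0,0.5,0,0,0,-1],[0,0,0.5,0,0,0,-1],[0,-0.3,0.5,0,0,0,-1],[0,-0.5,0.5,0,0,0,-1],[0,-0.7,0.4,0,0,0,-1],[0,-0.9,0,0,0,0,-1],[0,-0.9,0,0,0,0,-1],[0,-0.9,0,0,0,0,-1],[0,-0.9,0,0,0,0,-1],[0,-0.9,0,0,0,0,-1]]]}}

```text
time_s: 13.7
position: [0.5134, 0.121, 0.1708]
tcp_rot: [[0.106, 0.994, 0.001], [0.994, -0.106, -0.0], [0.0, 0.001, -1.0]]
force: [0.3, -0.9, -0.4]
opening: 0.49
```

Call:
{"method": "play_rows", "body": {"plan": [[[0,-0.9,0,0,0,0,-1],[0,-0.9,0,0,0,0,-1],[0,-0.9,0,0,0,0,-1],[0,-0.9,0,0,0,0,-1],[0,-0.9,0,0,0,0,-1],[0,-0.9,0,0,0,0,-1],[0,-0.9,0,0,0,0,-1],[0,-0.9,0,0,0,0,-1],[0,-0.9,0,0,0,0,-1],[0,-0.9,0,0,0,0,-1],[0,-0.9,0,0,0,0,-1],[0,-0.7,0,0,0,0,-1]]]}}

```text
time_s: 14.9
position: [0.5132, -0.4104, 0.1707]
tcp_rot: [[0.108, 0.994, 0.001], [0.994, -0.108, -0.002], [-0.001, 0.001, -1.0]]
force: [1.3, 0.1, -0.6]
opening: 0.486
```

Call:
{"method": "play_rows", "body": {"plan": [[[0,-0.5,0,0,0,0,-1],[0,-0.3,0,0,0,0,-1],[0,0,0,0,0,0,-1],[0,0,0,0,0,0,-1],[0,0,0,0,0,0,-1]]]}}

```text
time_s: 15.4
position: [0.5136, -0.4452, 0.17]
tcp_rot: [[0.105, 0.994, -0.001], [0.994, -0.105, 0.002], [0.002, -0.001, -1.0]]
force: [0.5, -0.4, -0.5]
opening: 0.491
```

```bash
python3 look.py w5
```

```text
tcp 15.4 [ 0.5136 -0.4452  0.17  ] jaw [ 0.994 -0.105 -0.001] open 0.491 F [ 0.5 -0.4 -0.5]
green [233, 146, 62, 62] [ 498.8 -422.8   62.7   63.3]
cone@24mm (255, 169, 18, 18) [ 499.3 -421.4   16.2   17.1] foot [ 498.3 -423.3   16.9   17.9]
cone@24mm (552, 145, 8, 25) [ 784.1 -429.4    6.5   29.8] foot [ 796.1 -431.7    6.8   31.2]
cone@24mm (546, 82, 14, 28) [ 775.4 -373.1   12.5   28.5] foot [ 787.  -372.9   13.1   29.8]
cone@24mm (539, 9, 21, 35) [ 766.7 -314.9   18.6   28. ] foot [ 777.9 -312.    19.5   29.3]
```

Call:
{"method": "play_rows", "body": {"plan": [[[-0.1,0.2,0,0,0,0,-1],[-0.196,0.258,-0.2,0,0,0,-1],[0,0,-0.4,0,0,0,-1],[0,0,-0.5,0,0,0,-1],[0,0,-0.5,0,0,0,-1],[0,0,-0.5,0,0,0,-1],[0,0,-0.36,0,0,0,-1],[0,0,-0.2,0,0,0,-1],[0,0,-0.06,0,0,0,-1],[0,0,0,0,0,0,-1],[0,0,0,0,0,0,-1],[0,0,0,0,0,0,-1]]]}}

```text
time_s: 16.65
position: [0.4993, -0.4249, 0.0353]
tcp_rot: [[0.106, 0.994, 0.001], [0.994, -0.106, -0.002], [-0.001, 0.002, -1.0]]
force: [0.8, -0.1, -0.7]
opening: 0.491
```

Call:
{"method": "play_rows", "body": {"plan": [[[0,0,-0.02,0,0,0,-1],[0,0,-0.02,0,0,0,-1],[0,0,-0.02,0,0,0,-1],[0,0,0,0,0,0,-1],[0,0,0,0,0,0,-1],[0,0,0,0,0,0,-1]]]}}

```text
time_s: 17.25
position: [0.4988, -0.4244, 0.031]
tcp_rot: [[0.106, 0.994, -0.0], [0.994, -0.106, 0.0], [0.0, -0.0, -1.0]]
force: [0.6, 0.3, -1.0]
opening: 0.49
```

Call:
{"method": "play_rows", "body": {"plan": [[[0,0.04,-0.01,0,0,0,-1],[0,0,0,0,0,0,-1],[0,0,0,0,0,0,-1]]]}}

```text
time_s: 17.55
position: [0.4988, -0.4222, 0.0305]
tcp_rot: [[0.106, 0.994, -0.0], [0.994, -0.106, 0.0], [0.0, -0.0, -1.0]]
force: [0.6, -0.2, -0.3]
opening: 0.491
```

Call:
{"method": "play_rows", "body": {"plan": [[[0,0,-0.01,0,0,0,-1],[0,0,0,0,0,0,-1],[0,0,0,0,0,0,-1]]]}}

```text
time_s: 17.85
position: [0.4988, -0.4224, 0.03]
tcp_rot: [[0.106, 0.994, 0.0], [0.994, -0.106, -0.0], [-0.0, 0.0, -1.0]]
force: [-0.3, 0.1, -0.7]
opening: 0.49
```

Call:
{"method": "play_rows", "body": {"plan": [[[0,0,-0.01,0,0,0,-1],[0,0,0,0,0,0,-1],[0,0,0,0,0,0,-1]]]}}

```text
time_s: 18.15
position: [0.4988, -0.4224, 0.03]
tcp_rot: [[0.106, 0.994, 0.0], [0.994, -0.106, -0.0], [-0.0, 0.0, -1.0]]
force: [-1.4, 1.5, 3.8]
opening: 0.483
```

Call:
{"method": "play_rows", "body": {"plan": [[[0,0,0,0,0,0,0.06],[0,0,0,0,0,0,0.2],[0,0,0,0,0,0,0.6],[0,0,0,0,0,0,1],[0,0,0,0,0,0,1],[0,0,0.2,0,0,0,1],[0,0,0.5,0,0,0,1],[0,0,0.6,0,0,0,1],[0,0,0.6,0,0,0,1],[0,-0.2,0.5,0,0,0,1],[0,-0.2,0.1,0,0,0,1],[0,0,0,0,0,0,1]]]}}

```text
time_s: 19.35
position: [0.4993, -0.4446, 0.1561]
tcp_rot: [[0.107, 0.994, 0.003], [0.994, -0.107, -0.004], [-0.003, 0.003, -1.0]]
force: [-0.6, -0.0, -0.2]
opening: 0.999
```

```bash
python3 look.py w6 .065 44 499 -423
```

```text
tcp 19.35 [ 0.4993 -0.4446  0.1561] jaw [ 0.994 -0.107  0.003] open 0.999 F [-0.6 -0.  -0.2]
green [259, 167, 37, 30] [ 498.1 -426.8   29.2   35.4]
green [245, 145, 65, 49] [ 498.3 -425.    59.5   63.2]
cone@24mm (268, 169, 18, 18) [ 498.7 -421.1   16.6   16.7] foot [ 498.3 -423.2   17.3   17.5]
rim [ 150.   498.5 -423.4   41.9   42.2] 13
[[ 110.   498.7 -422.3   42.9   47.5]
 [ 120.   498.7 -422.3   42.8   47.5]
 [ 130.   498.7 -422.5   42.7   46.8]
 [ 140.   498.6 -423.2   42.9   44.5]
 [ 140.   498.1 -422.5   35.    37.1]
 [ 150.   498.5 -423.3   42.8   43.4]
 [ 150.   498.4 -423.4   37.1   38. ]
 [ 160.   498.5 -423.4   42.4   42.8]]
```

Call:
{"method": "play_rows", "body": {"plan": [[[0,0.5,0,0,0,0,1],[0,0.9,0,0,0,0,1],[0,0.9,0,0,0,0,1],[0,0.9,0,0,0,0,1],[0,0.9,0,0,0,0,1],[0,0.9,0,0,0,0,1],[0,0.9,0,0,0,0,1],[0,0.9,0,0,0,0,1],[0,0.9,0,0,0,0,1],[0,0.9,0,0,0,0,1],[0,0.9,0,0,0,0,1],[0,0.9,0,0,0,0,1]]]}}

```text
time_s: 20.6
position: [0.4967, 0.0797, 0.1528]
tcp_rot: [[0.106, 0.994, -0.004], [0.994, -0.106, 0.0], [-0.0, -0.004, -1.0]]
force: [0.9, 0.7, 0.7]
opening: 0.998
```

Call:
{"method": "play_rows", "body": {"plan": [[[-0.4,0.8,0,0,0,0,1],[-0.4,0.8,0,0,0,0,1],[-0.4,0.8,0,0,0,0,1],[-0.4,0.6,0,0,0,0,1],[-0.2,0.4,0,0,0,0,1],[0,0,0,0,0,0,1],[0,0,0,0,0,0,1]]]}}

```text
time_s: 21.3
position: [0.4077, 0.2475, 0.1534]
tcp_rot: [[0.105, 0.995, -0.002], [0.995, -0.105, -0.001], [-0.001, -0.002, -1.0]]
force: [-0.4, 0.4, 0.3]
opening: 0.998
```

```bash
python3 look.py w7 .065 54 408 267
```

```text
tcp 21.3 [0.4077 0.2475 0.1534] jaw [ 0.995 -0.105 -0.002] open 0.998 F [-0.4  0.4  0.3]
cone@24mm (457, 158, 54, 53) [598.8 244.9  49.1  49.6] foot [607.6 241.6  51.5  52. ]
rim [190.  405.9 270.2  53.1  54.4] 17
[[110.  406.4 270.5  53.5  56.9]
 [120.  406.4 270.5  53.5  56.9]
 [130.  406.4 270.5  53.5  56.8]
 [140.  406.4 270.6  53.4  56.7]
 [150.  406.3 270.5  53.3  56.6]
 [160.  406.2 270.5  53.3  56.1]
 [170.  406.1 270.3  53.3  55.5]
 [180.  406.  270.2  53.3  55. ]]
```

View pics/w7.png

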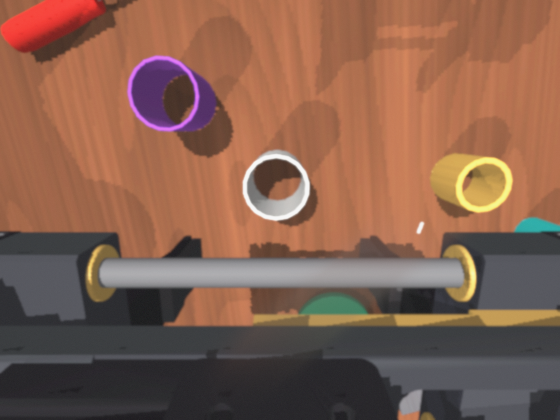

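The large flask's rim is at (276,187) in the picture, which puts it at (406, 270) mm with a diameter of about 54. The purple look-alike at (163,93) and the brass tube at (472,183) are clear of the jaws.

Call:
{"method": "play_rows", "body": {"plan": [[[-0.05,0.2,0,0,0,0,1],[0,0.252,-0.3,0,0,0,1],[0,0,-0.5,0,0,0,1],[0,0,-0.5,0,0,0,1],[0,0,-0.5,0,0,0,1],[0,0,-0.4,0,0,0,1],[0,0,-0.27,0,0,0,1],[0,0,-0.1,0,0,0,1],[0,0,0,0,0,0,1],[0,0,0,0,0,0,1]]]}}

```text
time_s: 22.35
position: [0.4069, 0.2702, 0.0264]
tcp_rot: [[0.107, 0.994, 0.001], [0.994, -0.107, 0.0], [0.0, 0.001, -1.0]]
force: [0.0, -0.3, -0.2]
opening: 1.004
```

Call:
{"method": "play_rows", "body": {"plan": [[[0,0,0,0,0,0,-1],[0,0,0,0,0,0,-1],[0,0,0,0,0,0,-1],[0,0,0,0,0,0,-1],[0,0,0,0,0,0,-1],[0,0,0,0,0,0,-1]]]}}

```text
time_s: 22.95
position: [0.4063, 0.2703, 0.0262]
tcp_rot: [[0.106, 0.994, 0.0], [0.994, -0.106, 0.0], [0.0, 0.0, -1.0]]
force: [-0.4, -0.3, 1.3]
opening: 0.606
```

Call:
{"method": "play_rows", "body": {"plan": [[[0,0,0.2,0,0,0,-1],[0,0,0.4,0,0,0,-1],[0,0,0.5,0,0,0,-1],[0,0,0.5,0,0,0,-1],[0,-0.3,0.5,0,0,0,-1],[0,-0.5,0.5,0,0,0,-1],[0.1,-0.7,0.2,0,0,0,-1],[0.2,-0.9,0,0,0,0,-1],[0.2,-0.9,0,0,0,0,-1],[0.2,-0.9,0,0,0,0,-1],[0.2,-0.9,0,0,0,0,-1],[0,-0.9,0,0,0,0,-1]]]}}

```text
time_s: 24.15
position: [0.4525, -0.032, 0.1667]
tcp_rot: [[0.106, 0.994, 0.003], [0.994, -0.106, -0.001], [-0.0, 0.003, -1.0]]
force: [0.7, -0.6, -0.6]
opening: 0.599
```

Call:
{"method": "play_rows", "body": {"plan": [[[0,-0.8,0,0,0,0,-1],[0,-0.7,0,0,0,0,-1],[0,-0.5,0,0,0,0,-1],[0,-0.3,0,0,0,0,-1],[0,0,0,0,0,0,-1],[0,0,0,0,0,0,-1]]]}}

```text
time_s: 24.75
position: [0.4507, -0.1438, 0.166]
tcp_rot: [[0.107, 0.994, -0.001], [0.994, -0.107, 0.001], [0.001, -0.001, -1.0]]
force: [0.6, -0.4, -1.4]
opening: 0.6
```

```bash
python3 look.py w8
```

```text
tcp 24.75 [ 0.4507 -0.1438  0.166 ] jaw [ 0.994 -0.107 -0.001] open 0.6 F [ 0.6 -0.4 -1.4]
green [441, 119, 53, 56] [ 642.3 -112.7   50.1   52.4]
cone@24mm (268, 116, 19, 24) [454.4 -74.   15.9  21. ] foot [454.2 -73.8  16.6  21.9]
```

View pics/w8.png

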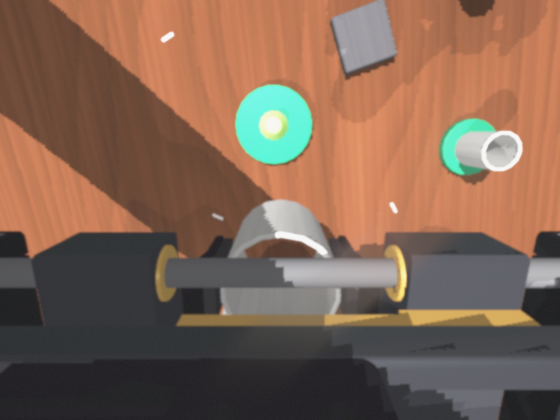

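```bash
python3 - <<'E'
from h import *
im=cv2.imread("pics/w8.png")[:,:,::-1].copy(); h=cv2.cvtColor(im,cv2.COLOR_RGB2HSV); print(h[110,250],h[150,290])
s=read_state()
for c in blobs((h[...,0]>=35)&(h[...,0]<=92)&(h[...,1]>90)&(h[...,2]>60),800): print(cv2.boundingRect(c),circ("wrist",c,.01,s))
E
```

```text
[ 86 139 247] [ 84 157 245]
(440, 119, 54, 56) [ 642.  -112.1   50.5   53.6]
(236, 85, 76, 79) [451.4 -70.8  73.7  74.2]
```

Call:
{"method": "play_rows", "body": {"plan": [[[0.02,0.3,0,0,0,0,-1],[0,0.6,0,0,0,0,-1],[0,0.4,0,0,0,0,-1],[0,0.15,-0.3,0,0,0,-1],[0,0,-0.5,0,0,0,-1],[0,0,-0.5,0,0,0,-1],[0,0,-0.5,0,0,0,-1],[0,0,-0.4,0,0,0,-1],[0,0,-0.2,0,0,0,-1],[0,0,-0.1,0,0,0,-1],[0,0,0,0,0,0,-1],[0,0,0,0,0,0,-1]]]}}

```text
time_s: 26.0
position: [0.4527, -0.0721, 0.0417]
tcp_rot: [[0.106, 0.994, 0.001], [0.994, -0.106, -0.0], [-0.0, 0.001, -1.0]]
force: [-0.2, 0.8, -0.9]
opening: 0.603
```

Call:
{"method": "play_rows", "body": {"plan": [[[0,0,-0.02,0,0,0,-1],[0,0,-0.02,0,0,0,-1],[0,0,-0.01,0,0,0,-1],[0,0,0,0,0,0,-1],[0,0,0,0,0,0,-1],[0,0,0,0,0,0,-1]]]}}

```text
time_s: 26.6
position: [0.4523, -0.0723, 0.0386]
tcp_rot: [[0.106, 0.994, 0.0], [0.994, -0.106, -0.0], [-0.0, 0.0, -1.0]]
force: [0.1, 0.3, -0.7]
opening: 0.6
```

Call:
{"method": "play_rows", "body": {"plan": [[[-0.01,0.02,-0.02,0,0,0,-1],[0,0,-0.02,0,0,0,-1],[0,0,0,0,0,0,-1],[0,0,0,0,0,0,-1]]]}}

```text
time_s: 27.0
position: [0.4517, -0.0712, 0.0365]
tcp_rot: [[0.106, 0.994, -0.0], [0.994, -0.106, 0.0], [0.0, -0.0, -1.0]]
force: [-0.2, -0.4, -1.1]
opening: 0.602
```

Call:
{"method": "play_rows", "body": {"plan": [[[0,0,-0.01,0,0,0,-1],[0,0,0,0,0,0,-1],[0,0,0,0,0,0,-1]]]}}

```text
time_s: 27.3
position: [0.4518, -0.0713, 0.0362]
tcp_rot: [[0.106, 0.994, 0.0], [0.994, -0.106, -0.0], [-0.0, 0.0, -1.0]]
force: [-0.2, 0.2, 0.4]
opening: 0.601
```

Call:
{"method": "play_rows", "body": {"plan": [[[0,0,-0.01,0,0,0,-1],[0,0,0,0,0,0,-1],[0,0,0,0,0,0,-1]]]}}

```text
time_s: 27.6
position: [0.4518, -0.0713, 0.0361]
tcp_rot: [[0.106, 0.994, 0.0], [0.994, -0.106, -0.0], [-0.0, 0.0, -1.0]]
force: [-0.5, 0.5, 7.4]
opening: 0.602
```

Call:
{"method": "play_rows", "body": {"plan": [[[0,0,0,0,0,0,0.28],[0,0,0,0,0,0,0.4],[0,0,0,0,0,0,0.7],[0,0,0,0,0,0,1],[0,0,0,0,0,0,1],[0,0,0.2,0,0,0,1],[0,0,0.5,0,0,0,1],[0,0,0.6,0,0,0,1],[0,0,0.6,0,0,0,1],[0,-0.2,0.5,0,0,0,1],[0,-0.2,0.1,0,0,0,1],[0,0,0,0,0,0,1]]]}}

```text
time_s: 28.8
position: [0.4527, -0.0926, 0.1617]
tcp_rot: [[0.107, 0.994, 0.003], [0.994, -0.107, -0.002], [-0.001, 0.004, -1.0]]
force: [0.1, -0.0, -0.3]
opening: 0.999
```

```bash
python3 look.py w9 .075 54 452 -71
```

```text
tcp 28.8 [ 0.4527 -0.0926  0.1617] jaw [ 0.994 -0.107  0.004] open 0.999 F [ 0.1 -0.  -0.3]
green [439, 171, 54, 52] [ 642.5 -112.2   49.5   54.2]
green [254, 162, 47, 40] [451.  -75.8  37.9  46.7]
cone@24mm (263, 164, 28, 27) [451.6 -68.8  24.9  26. ] foot [451.3 -70.8  26.1  27.2]
cone@24mm (246, 0, 29, 17) [453.4  76.1  11.1  23.8] foot [453.1  80.9  11.7  24.9]
rim [185.   451.6  -71.1   53.1   56.05] 16
[[110.  451.9 -71.1  53.5  56.8]
 [120.  451.9 -71.1  53.5  56.8]
 [130.  451.9 -71.1  53.5  56.8]
 [140.  451.8 -71.1  53.4  56.7]
 [150.  451.8 -71.   53.3  56.7]
 [160.  451.8 -71.   53.3  56.6]
 [170.  451.7 -70.9  53.2  56.5]
 [180.  451.6 -71.   53.1  56.3]]
```

Call:
{"method": "play_rows", "body": {"plan": [[[-0.2,-0.5,0,0,0,0,1],[-0.2,-0.8,0,0,0,0,1],[-0.2,-0.8,0,0,0,0,1],[-0.2,-0.8,0,0,0,0,1],[-0.2,-0.7,0,0,0,0,1],[-0.02,-0.4,0,0,0,0,1],[0,0,0,0,0,0,1],[0,0,0,0,0,0,1]]]}}

```text
time_s: 29.65
position: [0.4002, -0.2898, 0.1595]
tcp_rot: [[0.107, 0.994, -0.002], [0.994, -0.107, 0.003], [0.003, -0.002, -1.0]]
force: [-0.1, -0.2, -0.2]
opening: 0.995
```

```bash
python3 look.py w10 .075 64 401 -278
```

```text
tcp 29.65 [ 0.4002 -0.2898  0.1595] jaw [ 0.994 -0.107 -0.002] open 0.995 F [-0.1 -0.2 -0.2]
rim [ 160.   401.1 -276.8   61.7   63.5] 13
[[ 110.   401.6 -275.6   62.7   67.6]
 [ 120.   401.5 -275.7   62.7   67.2]
 [ 130.   401.4 -276.    62.5   66.6]
 [ 140.   401.3 -276.2   62.4   65.8]
 [ 150.   401.2 -276.8   62.5   63.9]
 [ 150.   400.9 -276.4   55.3   57.9]
 [ 160.   401.1 -277.    62.2   63.5]
 [ 160.   401.  -276.6   56.5   58.8]]
```

View pics/w10.png

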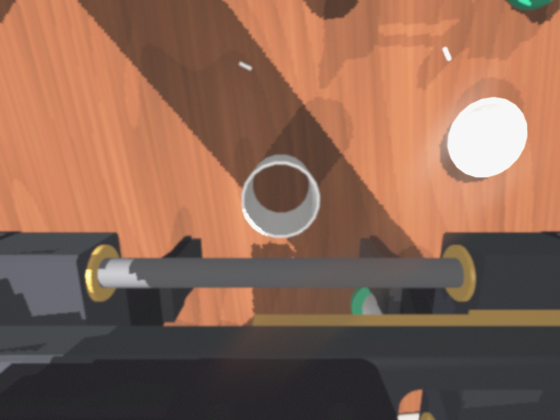

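The extra-large flask's rim is at (281,200) in the picture, which puts it at (401, -277) mm with a diameter of about 63. The jaws have 11 mm of clearance on each side.

Call:
{"method": "play_rows", "body": {"plan": [[[0.01,0.258,0,0,0,0,1],[0,0,-0.3,0,0,0,1],[0,0,-0.5,0,0,0,1],[0,0,-0.4,0,0,0,1],[0,0,-0.4,0,0,0,1],[0,0,-0.4,0,0,0,1],[0,0,-0.3,0,0,0,1],[0,0,-0.2,0,0,0,1],[0,0,-0.09,0,0,0,1],[0,0,0,0,0,0,1],[0,0,0,0,0,0,1]]]}}

```text
time_s: 30.8
position: [0.4016, -0.2782, 0.0316]
tcp_rot: [[0.106, 0.994, 0.001], [0.994, -0.106, -0.001], [-0.001, 0.001, -1.0]]
force: [-0.6, 0.1, 0.5]
opening: 0.999
```

Call:
{"method": "play_rows", "body": {"plan": [[[0,0,0,0,0,0,-1],[0,0,0,0,0,0,-1],[0,0,0,0,0,0,-1],[0,0,0,0,0,0,-1],[0,0,0,0,0,0,-1],[0,0,0,0,0,0,-1]]]}}

```text
time_s: 31.4
position: [0.4013, -0.2785, 0.0313]
tcp_rot: [[0.106, 0.994, 0.0], [0.994, -0.106, -0.0], [-0.0, 0.0, -1.0]]
force: [-0.9, -0.3, 3.0]
opening: 0.733
```

Call:
{"method": "play_rows", "body": {"plan": [[[0,0,0.1,0,0,0,-1],[0,0,0.3,0,0,0,-1],[0,0,0.5,0,0,0,-1],[0,0,0.5,0,0,0,-1],[0,0,0.5,0,0,0,-1],[0.1,0.3,0.5,0,0,0,-1],[0.2,0.5,0.4,0,0,0,-1],[0.2,0.7,0.1,0,0,0,-1],[0.2,0.8,0,0,0,0,-1],[0.2,0.8,0,0,0,0,-1],[0.1,0.8,0,0,0,0,-1],[0,0.7,0,0,0,0,-1]]]}}

```text
time_s: 32.6
position: [0.4511, -0.0463, 0.1759]
tcp_rot: [[0.106, 0.994, -0.0], [0.994, -0.106, 0.001], [0.0, -0.0, -1.0]]
force: [0.1, 0.6, -2.8]
opening: 0.73
```

Call:
{"method": "play_rows", "body": {"plan": [[[0,0.6,0,0,0,0,-1],[0,0.4,0,0,0,0,-1],[0,0.2,0,0,0,0,-1],[0,0,0,0,0,0,-1],[0,0,0,0,0,0,-1]]]}}

```text
time_s: 33.1
position: [0.4514, 0.0111, 0.176]
tcp_rot: [[0.106, 0.994, 0.0], [0.994, -0.106, -0.001], [-0.001, 0.0, -1.0]]
force: [-0.7, -0.6, -2.1]
opening: 0.731
```

```bash
sed -i 's/<=82)&(h\[...,1\]>110/<=92)\&(h[...,1]>90/' h.py; python3 look.py w11
```

```text
tcp 33.1 [0.4514 0.0111 0.176 ] jaw [ 0.994 -0.106  0.   ] open 0.731 F [-0.7 -0.6 -2.1]
green [443, 131, 59, 37] [653.7  38.6  36.8  63.2]
green [229, 71, 85, 89] [450.3  92.4  83.8  84.3]
cone@24mm (258, 98, 31, 38) [452.4  90.7  28.1  32.4] foot [452.1  91.3  29.3  33.9]
```

View pics/w11.png

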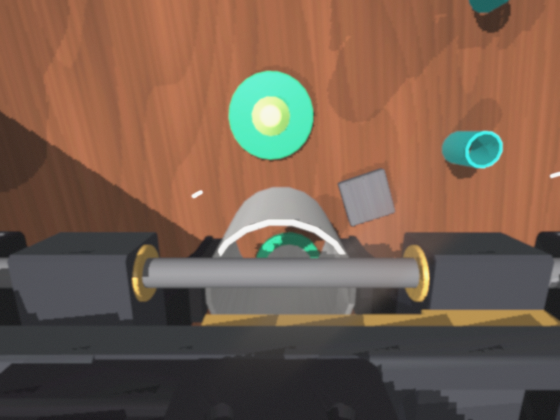

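The extra-large base disc is at (271,115) in the picture, which puts it at (451, 92) mm. That agrees with the top view.

Call:
{"method": "play_rows", "body": {"plan": [[[-0.014,0.3,0,0,0,0,-1],[0,0.6,0,0,0,0,-1],[0,0.5,0,0,0,0,-1],[0,0.19,-0.3,0,0,0,-1],[0,0,-0.5,0,0,0,-1],[0,0,-0.5,0,0,0,-1],[0,0,-0.5,0,0,0,-1],[0,0,-0.4,0,0,0,-1],[0,0,-0.25,0,0,0,-1],[0,0,-0.12,0,0,0,-1],[0,0,0,0,0,0,-1],[0,0,0,0,0,0,-1]]]}}

```text
time_s: 34.35
position: [0.4512, 0.0906, 0.0479]
tcp_rot: [[0.107, 0.994, 0.001], [0.994, -0.107, -0.0], [0.0, 0.001, -1.0]]
force: [0.1, -0.6, -2.4]
opening: 0.73
```

Call:
{"method": "play_rows", "body": {"plan": [[[0,0,-0.02,0,0,0,-1],[0,0,-0.02,0,0,0,-1],[0,0,0,0,0,0,-1],[0,0,0,0,0,0,-1],[0,0,0,0,0,0,-1]]]}}

```text
time_s: 34.85
position: [0.4506, 0.0912, 0.0457]
tcp_rot: [[0.106, 0.994, 0.0], [0.994, -0.106, 0.0], [0.0, 0.0, -1.0]]
force: [0.2, -0.1, -1.2]
opening: 0.731
```

Call:
{"method": "play_rows", "body": {"plan": [[[0,-0.01,-0.02,0,0,0,-1],[0,0,-0.02,0,0,0,-1],[0,0,-0.02,0,0,0,-1],[0,0,-0.02,0,0,0,-1],[0,0,0,0,0,0,-1],[0,0,0,0,0,0,-1]]]}}

```text
time_s: 35.45
position: [0.4506, 0.0906, 0.0415]
tcp_rot: [[0.106, 0.994, -0.0], [0.994, -0.106, 0.0], [-0.0, -0.0, -1.0]]
force: [-0.0, -0.3, -2.4]
opening: 0.73
```

Call:
{"method": "play_rows", "body": {"plan": [[[0,0,-0.01,0,0,0,-1],[0,0,0,0,0,0,-1],[0,0,0,0,0,0,-1]]]}}

```text
time_s: 35.75
position: [0.4506, 0.0906, 0.0413]
tcp_rot: [[0.106, 0.994, 0.0], [0.994, -0.106, -0.0], [0.0, 0.0, -1.0]]
force: [0.1, -0.7, 2.0]
opening: 0.735
```

Call:
{"method": "play_rows", "body": {"plan": [[[0,0,0,0,0,0,0.52],[0,0,0,0,0,0,0.65],[0,0,0,0,0,0,0.9],[0,0,0,0,0,0,1],[0,0,0,0,0,0,1],[0,0,0.2,0,0,0,1],[0,0,0.5,0,0,0,1],[0,0,0.6,0,0,0,1],[0,0,0.6,0,0,0,1],[0,-0.2,0.5,0,0,0,1],[0,-0.2,0.1,0,0,0,1],[0,0,0,0,0,0,1]]]}}

```text
time_s: 36.95
position: [0.4512, 0.0697, 0.1672]
tcp_rot: [[0.108, 0.994, 0.003], [0.994, -0.108, -0.0], [-0.0, 0.003, -1.0]]
force: [-0.2, 0.1, 0.1]
opening: 1.001
```

```bash
python3 look.py w12 .085 64 451 92
```

```text
tcp 36.95 [0.4512 0.0697 0.1672] jaw [ 0.994 -0.108  0.003] open 1.001 F [-0.2  0.1  0.1]
green [445, 188, 59, 42] [654.1  35.3  37.   68. ]
green [249, 154, 57, 50] [450.2  89.3  50.9  57.6]
green [236, 133, 83, 48] [448.8  81.7  85.2 100.4]
green [471, 24, 71, 52] [676.9 185.5  37.   68.8]
cone@24mm (258, 157, 38, 37) [450.5  94.8  34.7  35.2] foot [450.1  92.9  36.3  36.8]
rim [190.   450.4   92.4   63.05  63.85] 18
[[110.  450.8  92.4  63.5  65.4]
 [120.  450.8  92.4  63.5  65.4]
 [130.  450.8  92.5  63.5  65.3]
 [140.  450.7  92.5  63.4  65.2]
 [150.  450.7  92.6  63.3  65.2]
 [160.  450.6  92.6  63.2  65.2]
 [170.  450.6  92.6  63.1  65.1]
 [180.  450.5  92.5  63.1  64.5]]
```

Call:
{"method": "play_rows", "body": {"plan": [[[-0.2,0.8,0.2,0,0,0,1],[-0.2,0.8,0.2,0,0,0,1],[-0.2,0.8,0.2,0,0,0,1],[-0.2,0.8,0.2,0,0,0,1],[-0.2,0.8,0.2,0,0,0,1],[-0.2,0.8,0.2,0,0,0,1],[-0.2,0.8,0.2,0,0,0,1],[-0.2,0.8,0,0,0,0,1],[-0.2,0.8,0,0,0,0,1],[0,0.6,0,0,0,0,1],[0,0,0,0,0,0,1],[0,0,0,0,0,0,1]]]}}

```text
time_s: 38.2
position: [0.3593, 0.4603, 0.2339]
tcp_rot: [[0.105, 0.994, -0.003], [0.994, -0.105, -0.003], [-0.004, -0.003, -1.0]]
force: [0.1, 0.4, -0.3]
opening: 1.003
```

```bash
python3 - <<'E'
from h import *
im=np.vstack([capture("top")[100:340,60:500]*1,capture("scene")[130:370,120:560]]); cv2.imwrite("pics/end.png",im[:,:,::-1])
E
```

```text
(no output)
```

View pics/end.png

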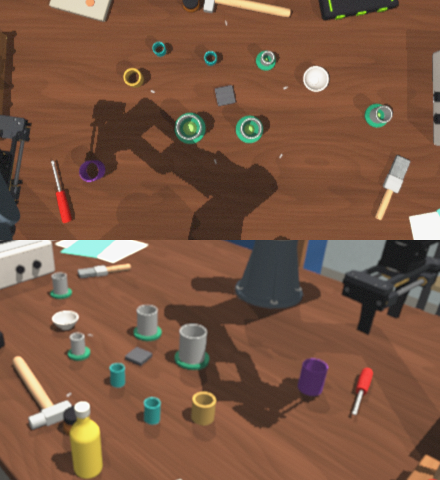

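All four flasks stand on their own bases. The crop positions are (265,60), (378,115), (249,128) and (190,128). The brass tube, dish and look-alikes are where they were, and the arm is clear.

```bash
python3 -c "
from rig import *
print(hand_in())"
```

```text
the job is handed in; nothing more can be done
None
```

All four flasks now stand upright on their matching green bases, placed from smallest to largest, and the job is handed in. It took about 38 s of the 96 s allowed.

| Flask | How far its rim centre is from the base centre |
|---|---|
| Small | about 0.5 mm |
| Medium | under 1 mm |
| Large | about 0.5 mm |
| Extra large | under 1 mm |

- **Setting down:** I lowered each flask in steps of 0.5–1 mm until the wrist force showed contact, which was at most about 7 N. I then opened the jaws in steps. The tool height at contact matched the flask's lower edge resting 10 mm above the bench.
- **Last look:** The top and scene views show all four flasks upright. The brass tube, crucible dish and purple and turquoise look-alikes appear where they were. I checked those by eye only. The gripper is clear of everything.
- **Checks that failed or disagreed:** On the way to placing the large flask, my colour mask first missed the large base because its hue limit was too narrow. I widened the limit, and the base position then agreed with the top view to within 1 mm.

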